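# Stack a three-layer housing square in the pin jig

## Task

The three layers of a small controller housing must be piled up so that their corner screw holes line up: set the black spacer frame on the aluminium base layer that already lies in the squaring jig, and the orange cover on top of the frame. Set both down flat between the pins, without dropping them, then push the jig's slide fully home by its red knob so that it squares the whole pile against the three pins. Leave the marker, the deburring tool and the screwdriver where they lie.

Things in the scene. Friction and masses are not known exactly. Their poses are not given: they have to be found in the camera images.
- squaring_jig: Dark steel jig plate fixed to the bench, 184 x 126 mm, top 12 mm above the bench, with three pins and a diagonal slide. Origin: on the bench under the centre of a pile seated against the pins; x along the pile's 120 mm side, y along its 56 mm side, z up. A seated layer is centred on x = y = 0, sides parallel to the jig's. Seated undersides: base layer 12, frame 22, cover 38 mm above the bench.
- pin_left (a point): Top, 56 mm above the bench, of a steel dowel pin 8 mm thick at jig x = -46, y = +32 mm. It and a like pin at x = +46, y = +32 mm stop the pile's +y long side. Between these two pins, and while the slide is back, on the -y side from x = -30 to +18 mm (but for the square's bar, 19 mm above the bench) there is room for fingers.
- pin_end (a point): Top, 56 mm above the bench, of the third pin, 8 mm thick, at jig x = +64, y = +14 mm. It stops the pile's +x end.
- jig_slide (a joint): Slide at the jig's (-x, -y) corner, in m: 0 = fully back; at 0.030 it is home, tight on a squared pile (0.032 when empty); starts at 0 to 0.012. It moves along the jig's diagonal (+x and +y alike); its aluminium square, 13 to 50 mm above the bench, pushes all layers by their -x end and -y side against the pins. Needs about 3 N, a few N more with the pile; stays where left.
- slide_knob (a point): Point on the axis of the slide's red upright round knob, 48 mm above the bench. The knob is 22 mm thick and reaches from 29 to 63 mm above the bench; it moves with the slide (at home: jig x = -95.4, y = -63.4 mm). Carriage and rails beneath it are at most 27 mm high; the square begins 34 mm ahead of the knob's axis.
- base_layer: Bare aluminium plate 120 x 56 x 10 mm with four small corner holes, loose, already lying on the jig plate, 1 to 6 mm short of the pins. Origin: centre of its underside; x along the 120 mm side, z up. About 170 g.
- spacer_frame: Black plastic frame 120 x 56 x 16 mm with two 40 mm square windows, a 10 mm web between them and four small corner holes, lying flat on the bench. Origin: centre of its underside; x along the 120 mm side, z up; symmetric, either way round is right. About 70 g; can be gripped across its 56 mm width at mid-length.
- cover: Orange plastic plate 120 x 56 x 10 mm with four small corner holes and a 30 x 22 mm window centred at x = +20 mm, lying flat on the bench. Origin: centre of its underside; x along the 120 mm side, z up; either way round is right. About 60 g; can be gripped across its 56 mm width at mid-length.
- marker: Black marker pen, 132 mm long, 20 mm thick, lying loose; bystander. Origin under its middle.
- deburrer: Blue-handled deburring tool, 134 mm long, 15 mm thick, lying loose; bystander. Origin under its middle.
- screwdriver: Red-handled screwdriver, 171 mm long, 26 mm thick, lying loose; bystander. Origin under its middle.
Not all that is in view belongs to the job. Several things have the shape of the cover; the one meant has the colours described above.

How it is judged:
On the way, in this order (a step that is already met when the one before it is completed fails the run):
1. Frame lies flat on the base layer and cover flat on the frame, between the pins in the jig, let go and at rest (x of base_layer in the frame of squaring_jig between -0.014 and 0.014 m and y of base_layer in the frame of squaring_jig between -0.014 and 0.014 m and z of base_layer in the frame of squaring_jig between 0.009 and 0.015 m and angle between the x axis of each of base_layer, spacer_frame, cover and the x axis of squaring_jig, either way round below 0.12 rad and x of spacer_frame in the frame of squaring_jig between -0.014 and 0.014 m and y of spacer_frame in the frame of squaring_jig between -0.014 and 0.014 m and z of spacer_frame in the frame of squaring_jig between 0.019 and 0.025 m and linear speed of each of spacer_frame, cover below 0.01 m/s and contact force between the fingers and spacer_frame below 0.05 N and x of cover in the frame of squaring_jig between -0.014 and 0.014 m and y of cover in the frame of squaring_jig between -0.014 and 0.014 m and z of cover in the frame of squaring_jig between 0.035 and 0.041 m and contact force between the fingers and cover below 0.05 N), for 0.2 s.
2. After that the slide is pushed fully home (past 27.5 mm; 30 mm is tight on the squared pile) (value of joint jig_slide above 0.0275 m), for 0.2 s.
At the end, for the whole second after the job is handed in: Base layer, black frame and orange cover lie flat on one another in that order in the jig, each within 2 mm (in each direction) of its seat against the pins and within 0.03 rad of square, at rest and let go; the slide stands within 2.5 mm of its home position at 30 mm (x of base_layer in the frame of squaring_jig between -0.002 and 0.002 m and y of base_layer in the frame of squaring_jig between -0.002 and 0.002 m and z of base_layer in the frame of squaring_jig between 0.01 and 0.014 m and angle between the x axis of each of base_layer, spacer_frame, cover and the x axis of squaring_jig, either way round below 0.03 rad and linear speed of each of base_layer, spacer_frame, cover below 0.01 m/s and contact force between the fingers and base_layer below 0.05 N and x of spacer_frame in the frame of squaring_jig between -0.002 and 0.002 m and y of spacer_frame in the frame of squaring_jig between -0.002 and 0.002 m and z of spacer_frame in the frame of squaring_jig between 0.02 and 0.024 m and contact force between the fingers and spacer_frame below 0.05 N and x of cover in the frame of squaring_jig between -0.002 and 0.002 m and y of cover in the frame of squaring_jig between -0.002 and 0.002 m and z of cover in the frame of squaring_jig between 0.036 and 0.04 m and contact force between the fingers and cover below 0.05 N and value of joint jig_slide above 0.0275 m); the robot touches nothing.
It fails at once if a bystander (marker, deburring tool, screwdriver) is moved more than 30 mm (distance of any of marker, deburrer, screwdriver from where it was at the start of the episode above 0.03 m).
It fails at once if the frame or the cover is dropped (falls freely faster than 0.7 m/s, about 25 mm) ((linear speed of spacer_frame above 0.7 m/s and contact force between the fingers and spacer_frame below 0.05 N) or (linear speed of cover above 0.7 m/s and contact force between the fingers and cover below 0.05 N)).
It also fails if it takes over 59 s, if anything falls off the work surface, if the arm or the gripper's body presses on something with over 40 N, if the wrist force passes 120 N, or if a joint passes its speed limit or range.

## Robot

A 6-joint arm with a two-finger parallel gripper is mounted at the origin on a cart in front of the work surface, level with it; the furniture and walls round the work are solid. World frame = base frame: x ahead of the robot, y to its left, z up, the work surface at z = 0. Lengths are in m, angles in rad, forces in N, time in s.
With the tool pointing down it reaches from about 0.35 to 0.85 m from the base axis. Payload 8.1 kg.
Tool frame: the origin (TCP) lies midway between the tips of the shut fingers; the grasp point (between the pads) lies bot.tcp_to_grasp behind it (bot.tcp_to_grasp is the distance from the TCP to the grasp point, in m); z points along the fingers, y is the line along which they close (so a half turn about z gives the same grasp; the last joint's range is limited). The gripper opens to 85 mm and grips with 20 to 120 N. Pads are 22 mm wide; open, the fingers measure 114 mm over their backs; the gripper's body (76 mm by 85 mm) begins 54 mm behind the grasp point. The pads swing forward as they close: fully open they stand 13 mm farther back than shut.
Start: joints at [1.194, 0.13, 1.488, -0, 1.523, -0.085], TCP at [0.173, 0.575, 0.231] pointing down, gripper open.
Joint ranges: [-2.96, 2.96], [-0.89, 2.26], [0.02, 2.5], [-1.34, 4.48], [0, 2.73], [-2.66, 2.66]. Speed limits (rad/s): [2.39, 2.39, 2.79, 3.14, 3.14, 3.14].

## Interface

Orientations are given as a unit quaternion [x, y, z, w].
In Python, from plant import monitor, camera, camera_info, bot gives the robot as it stands. The module is installed in compiled form; this text tells all that it offers.
- The arm moves only by the tool servo_tool, never from a script. Its argument "moves" is a list of rows, each a list of 5 numbers: the shift along the tool's x, y, z in cm, then the turn about the tool's z in degrees, then the closure in counts, from 0 (fully open) to 255 (shut). In form: [[x, y, z, twist, hand], ...]. A call has 1 to 5 rows; each row shifts and turns the commanded pose from where the row before left it, along the tool's axes as they then stand; what a row does not reach is not made up. A row lasts 1/12 s, in which the tool goes at most 41.7 mm and 7.16 degrees, less where a joint would pass 70% of its speed; a pose out of reach is approached as far as the arm can. A call is refused whole if a number of a shift passes 4.17 or a number of a turn 7.16, either way. A call with a gripper value outside its range is refused whole. The fingers move at their own pace and stop on an object; "grip_force" is the grip in N (left out, the last holds). Time passes only in rows, so rows that do not move let the fingers close. It gives the time, the measured TCP pose, the force, the opening and the grip force at its end, in the units of the state.
- monitor.observe(): the state, without advancing time (a new reading comes with each control period).
- camera(name): name is "scene" or "top" or "wrist"; returns the picture (400x640x3 uint8, red, green, blue); there is no depth.
- camera_info(name): a dict with "fov_y" (degrees; the focal length in pixels is half the picture's height over the tangent of half this angle, whatever the lens; pixels are square), "cx", "cy" (the principal point, pixels), "rvec" (rotation vector, rad) and "tvec" (3), from world to camera coordinates, as OpenCV has them; the wrist camera has in their place "hand_eye" (4x4, takes a point from camera to tool coordinates, whose origin is the TCP and whose axes are the flange's). Camera axes: x right, y down, z forward; pixel columns grow to the right and rows downward; lengths in m; the calibration is good to about 2 mm. A picture is of the moment at which its call begins: read the wrist's pose just before it. camera_info takes no time and is no camera call.
- bot.hand_in(): hands the job in; it is judged then, once.
The state is a dict: "t": time; "q": joint angles; "qd": joint speeds; "joint_efforts": joint torques, N m; "position": TCP position; "eef_rot": TCP orientation; "force": force on the tool from outside, world axes, zero at the start; "moment": the same for the moment, N m; "opening": finger opening in m; "grip_force": force on a finger pad.
Only numpy, scipy, OpenCV 4.12 (cv2) and the standard library are available. Lean on these libraries where they do the work, as an engineer would, in place of code of your own. Each camera call takes 0.05 s, during which the arm holds its last target. There are 200 camera calls.

## Working session

There is one attempt and no reset: what is moved stays moved. The work goes in short steps, Python scripts to look and compute and a tool call to move; the robot and the scene stay as the last step left them, time stands still between calls to the robot, and variables do not carry over. Pictures are saved under pics/ and viewed, at most 10 in all, crops included, and the job is handed in when it is done.

Besides the shell and the picture viewer there is one more tool, called after "Call:" by a JSON object that holds its "fn" and its "kwargs". servo_tool: Moves the arm, as the interface text tells. Its arguments: {"type":"object","properties":{"moves":{"type":"array"},"grip_force":{"type":"number"}},"required":["moves"]}

```bash
mkdir -p pics
cat > h.py <<'E'
import numpy as np, cv2
from scipy.spatial.transform import Rotation as R
from plant import monitor, camera, camera_info, bot
def save(n,f):
    im=camera(n); cv2.imwrite('pics/'+f,im[:,:,::-1]); return im
def ray(n,uv,z,st=None):
    i=camera_info(n); f=200/np.tan(np.radians(i['fov_y'])/2)
    d=np.array([(uv[0]-i['cx'])/f,(uv[1]-i['cy'])/f,1.])
    if 'rvec' in i:
        M=cv2.Rodrigues(np.array(i['rvec'],float))[0]; o=-M.T@np.array(i['tvec'],float).ravel(); d=M.T@d
    else:
        H=np.array(i['hand_eye']); st=st or monitor.observe(); Q=R.from_quat(st['eef_rot']).as_matrix()
        o=Q@H[:3,3]+np.array(st['position']); d=Q@H[:3,:3]@d
    return o+d*(z-o[2])/d[2]
E
python3 - <<'E'
from h import *
s=monitor.observe();print(s);print(bot.tcp_to_grasp)
for n in('top','scene','wrist'):print(n,camera_info(n))
im=save('top','t0.png');save('scene','s0.png')
cv2.imwrite('pics/t0b.png',cv2.resize(im[:,:,::-1],(800,500),interpolation=cv2.INTER_CUBIC))
E
```

```text
{'t': 0.0, 'q': array([ 1.19361578e+00,  1.31144051e-01,  1.48929312e+00,  1.31870627e-05,
        1.52299814e+00, -8.54135375e-02]), 'qd': array([ 0.00043003, -0.00018355, -0.00092435,  0.0004434 , -0.00079199,
        0.00089846]), 'joint_efforts': array([ 5.38456407e-04, -5.69392884e+01, -5.00563216e+01, -6.60617434e-05,
        1.46046866e-02, -2.02289641e-05]), 'position': array([0.17236438, 0.57413179, 0.23024706]), 'eef_rot': array([ 1.45366865e-01,  9.89377393e-01, -8.95283276e-04, -2.17615777e-04]), 'force': array([-0.45080525,  0.08623276,  0.49270114]), 'moment': array([-0.04267421,  0.02958411, -0.08204039]), 'grip_force': 0.0, 'opening': 0.08542763102991494}
0.0187
top {'fov_y': 45.74146773136652, 'cx': 321.56161917655885, 'cy': 198.5279557587871, 'rvec': array([ 2.17406917, -2.13814408,  0.12978031]), 'tvec': array([-0.18403129,  0.55844329,  1.48165975])}
scene {'fov_y': 43.57648639381137, 'cx': 322.1761493474493, 'cy': 203.0524694928055, 'rvec': array([ 2.24523535, -1.04871383,  0.35664899]), 'tvec': array([-0.48597954,  0.26869289,  1.56082669])}
wrist {'fov_y': 61.26408893433786, 'cx': 319.13311405464464, 'cy': 199.50520023134027, 'hand_eye': array([[ 1.05247358e-04, -9.52109507e-01, -3.05757217e-01,
         7.78866900e-02],
       [ 9.99999856e-01,  2.61271849e-04, -4.69366086e-04,
         3.73756561e-04],
       [ 5.26773667e-04, -3.05757124e-01,  9.52109397e-01,
        -1.43557488e-01],
       [ 0.00000000e+00,  0.00000000e+00,  0.00000000e+00,
         1.00000000e+00]])}
```

View pics/t0b.png

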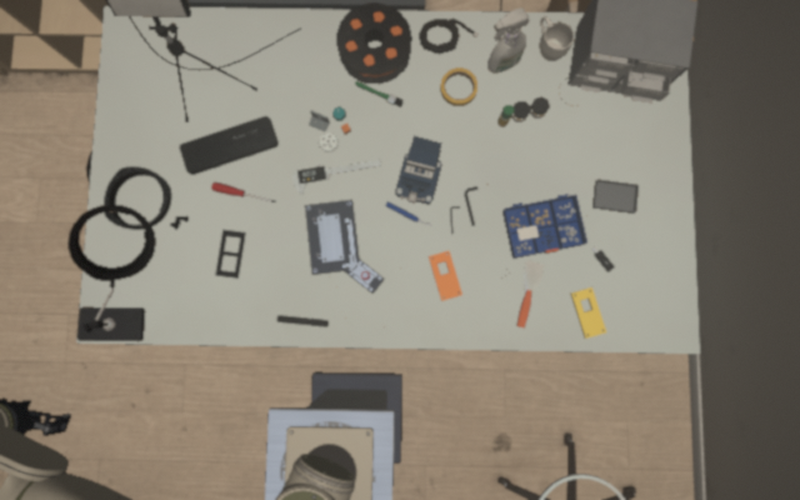

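The top view shows the frame at about (231,254), the jig at (335,240) with its knob at (365,275), and the orange cover at (445,275). The yellow plate is a decoy. I'll enlarge that region.

Run:
```python
from h import *
im=cv2.imread('pics/t0.png')
c=cv2.resize(im[150:250,165:385],None,fx=3.6,fy=3.6,interpolation=cv2.INTER_CUBIC)
cv2.imwrite('pics/c1.png',c)
im=cv2.imread('pics/t0.png').astype(int)
b,g,r=im[...,0],im[...,1],im[...,2]
m=((r>170)&(g>70)&(g<140)&(b<90)).astype(np.uint8);m[:,:330]=0;m[:,380:]=0
for name,m,z in(('cover',m,.010),):
    c=max(cv2.findContours(m,cv2.RETR_EXTERNAL,cv2.CHAIN_APPROX_NONE)[0],key=cv2.contourArea)
    bx=cv2.boxPoints(cv2.minAreaRect(c));print(name,bx.round(1).tolist());P=np.array([ray('top',p,z) for p in bx]);print(P.mean(0),[np.linalg.norm(P[i]-P[i-1]) for i in range(4)],P.round(3).tolist())
m=((r+g+b)<190).astype(np.uint8);m[:,:168]=0;m[:,203:]=0;m[:180]=0;m[230:]=0
c=max(cv2.findContours(m,cv2.RETR_EXTERNAL,cv2.CHAIN_APPROX_NONE)[0],key=cv2.contourArea)
bx=cv2.boxPoints(cv2.minAreaRect(c));print('frame',bx.round(1).tolist());P=np.array([ray('top',p,.016) for p in bx]);print(P.mean(0),[np.linalg.norm(P[i]-P[i-1]) for i in range(4)],P.round(3).tolist())
```

```text
cover [[343.8999938964844, 205.89999389648438], [357.79998779296875, 201.6999969482422], [367.70001220703125, 234.3000030517578], [353.8999938964844, 238.60000610351562]]
[ 0.49616768 -0.28638436  0.01      ] [np.float64(0.11005382974008723), np.float64(0.0470734978412356), np.float64(0.11017095740746051), np.float64(0.04667240927626714)] [[0.541, -0.248, 0.01], [0.556, -0.292, 0.01], [0.451, -0.325, 0.01], [0.436, -0.281, 0.01]]
frame [[178.6999969482422, 186.10000610351562], [193.8000030517578, 185.10000610351562], [194.10000610351562, 189.0], [179.0, 190.0]]
[0.59240742 0.2648623  0.016     ] [np.float64(0.012917477649510449), np.float64(0.048979918074387785), np.float64(0.012918281140260777), np.float64(0.04892959339970346)] [[0.597, 0.29, 0.016], [0.601, 0.241, 0.016], [0.588, 0.24, 0.016], [0.584, 0.288, 0.016]]
```

View pics/c1.png

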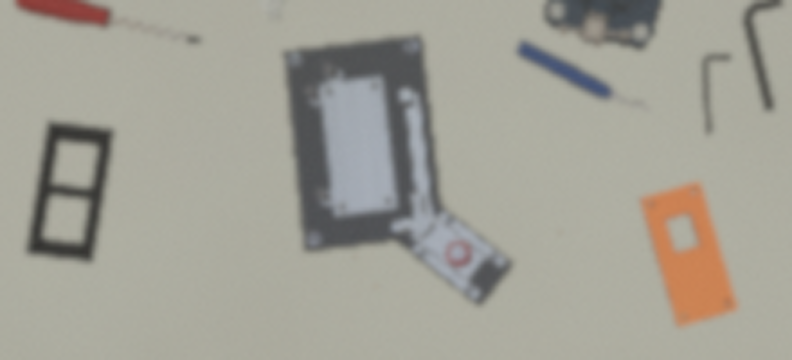

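Crop c1 (pixel/3.6 + (165,150)) shows these points:
- Frame corners at (50,123), (112,129), (93,260) and (28,252).
- Jig plate corners near (285,52), (420,38), (440,238) and (307,250).
- Knob at (458,253).

So jig +x points up in the picture and +y points left.

Run:
```python
from h import *
u=lambda p:(p[0]/3.6+165-.36,p[1]/3.6+150-.36)
def rep(n,pts,z):
    P=np.array([ray('top',u(p),z) for p in pts]);print(n,P.mean(0).round(4),[round(np.linalg.norm(P[i]-P[i-1]),3) for i in range(len(P))],P[:,:2].round(3).tolist())
    e=P[0]-P[-1];e2=P[1]-P[2];print(' ang',np.degrees(np.arctan2((e+e2)[1],(e+e2)[0])))
rep('frame',[(50,123),(112,129),(93,260),(28,252)],.016)
rep('jig',[(285,52),(420,38),(440,238),(307,250)],.012)
rep('base',[(320,83),(382,77),(397,208),(336,216)],.022)
rep('cover',[(641,199),(700,183),(736,308),(680,326)],.010)
print('knob',ray('top',u((458,253)),.063))
s=monitor.observe();Q=R.from_quat(s['eef_rot']).as_matrix()
for t in([.48,.25,.231],):print((Q.T@(np.array(t)-s['position'])*100).round(2))
```

```text
frame [0.5431 0.2691 0.016 ] [np.float64(0.118), np.float64(0.056), np.float64(0.119), np.float64(0.059)] [[0.604, 0.291], [0.6, 0.235], [0.481, 0.246], [0.487, 0.305]]
 ang -5.943169894155458
jig [0.5905 0.0084 0.012 ] [np.float64(0.182), np.float64(0.123), np.float64(0.184), np.float64(0.12)] [[0.674, 0.082], [0.689, -0.041], [0.506, -0.063], [0.494, 0.056]]
 ang 7.751431552509632
base [0.5873 0.0109 0.022 ] [np.float64(0.122), np.float64(0.056), np.float64(0.12), np.float64(0.055)] [[0.644, 0.048], [0.65, -0.008], [0.532, -0.025], [0.524, 0.029]]
 ang 8.43666669381826
cover [ 0.496  -0.2873  0.01  ] [np.float64(0.119), np.float64(0.055), np.float64(0.117), np.float64(0.053)] [[0.545, -0.243], [0.56, -0.297], [0.448, -0.329], [0.431, -0.28]]
 ang 17.029252079676276
knob [ 0.48911922 -0.0833239   0.063     ]
[-38.79 -22.2   -0.04]
```

Call:
{"fn": "servo_tool", "kwargs": {"moves": [[-2.72, -1.92, 0, 0, 0], [-2.72, -1.92, 0, 0, 0], [-2.72, -1.92, 0, 0, 0], [-2.72, -1.92, 0, 0, 0], [-2.72, -1.92, 0, 0, 0]]}}

```text
t: 0.52
position: [0.2756, 0.4421, 0.2307]
eef_rot: [0.145, 0.989, -0.0, -0.0]
force: [1.1, 0.4, -0.3]
opening: 0.0856
grip_force: 0.0
```

Call:
{"fn": "servo_tool", "kwargs": {"moves": [[-2.72, -1.92, 0, 0, 0], [-2.72, -1.92, 0, 0, 0], [-2.72, -1.92, 0, 0, 0], [-2.72, -1.92, 0, 0, 0], [-2.72, -1.92, 0, 0, 0]]}}

```text
t: 0.93
position: [0.3783, 0.311, 0.2309]
eef_rot: [0.145, 0.989, -0.0, -0.0]
force: [0.9, -0.6, -0.3]
opening: 0.0854
grip_force: 0.0
```

Call:
{"fn": "servo_tool", "kwargs": {"moves": [[-2.72, -1.92, 0, 0, 0], [-2.72, -1.92, 0, 0, 0], [-2.72, -1.92, 0, 0, 0], [-2.72, -1.92, 0, -5.4, 0], [-2.72, -1.92, 0, -5.4, 0]]}}

```text
t: 1.35
position: [0.4832, 0.1818, 0.231]
eef_rot: [0.05, 0.999, -0.0, -0.0]
force: [0.1, 1.3, 0.3]
opening: 0.0853
grip_force: 0.0
```

Call:
{"fn": "servo_tool", "kwargs": {"moves": [[0, 0, 0, 0, 0], [0, 0, 0, 0, 0]]}}

```text
t: 1.52
position: [0.4834, 0.182, 0.2307]
eef_rot: [0.053, 0.999, -0.0, -0.001]
force: [-0.1, 0.5, 0.4]
opening: 0.0855
grip_force: 0.0
```

Run:
```python
from h import *
s=monitor.observe();print(s['t'],s['position'],s['qd'].round(3),s['eef_rot'])
import pickle;pickle.dump(s,open('w1.pkl','wb'))
im=save('wrist','w1.png')
cv2.imwrite('pics/w1b.png',cv2.resize(im[:,:,::-1],(800,500),interpolation=cv2.INTER_CUBIC))
```

```text
1.5167 [0.48339252 0.18197623 0.23065766] [ 0.045 -0.017  0.015  0.011  0.008  0.051] [ 5.33502156e-02  9.98575668e-01 -1.86341019e-04 -5.95343785e-04]
```

View pics/w1b.png

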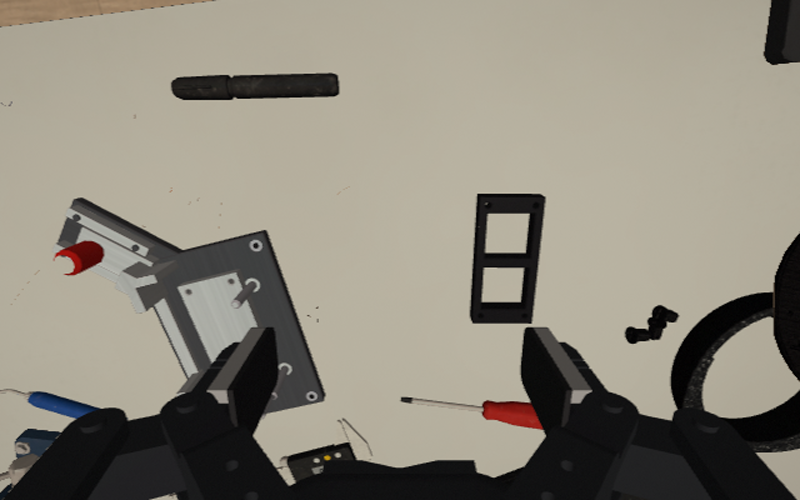

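The wrist view shows the frame at (508,258), the jig pins near (240,300), (275,395) and the knob top at (65,262). I'll enlarge both in one picture.

Run:
```python
import cv2,numpy as np
im=cv2.imread('pics/w1.png')
a=cv2.resize(im[150:330,35:260],None,fx=2.4,fy=2.4,interpolation=cv2.INTER_CUBIC)
b=cv2.resize(im[148:266,370:444],None,fx=3.4,fy=3.4,interpolation=cv2.INTER_CUBIC)
o=np.zeros((440,800,3),np.uint8);o[:a.shape[0],:a.shape[1]]=a;o[:b.shape[0],545:545+b.shape[1]]=b
o=cv2.convertScaleAbs(o,alpha=1.5,beta=10)
cv2.imwrite('pics/c2.png',o)
```

```text
(no output)
```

View pics/c2.png

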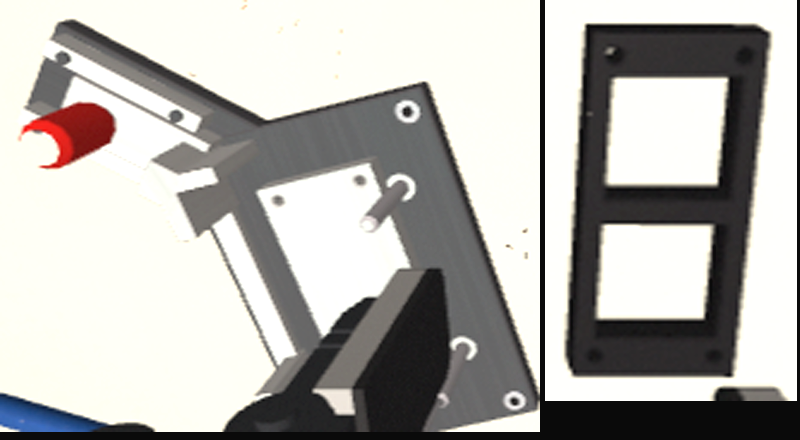

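Run:
```python
from h import *
import pickle
s=pickle.load(open('w1.pkl','rb'))
J=lambda p,z:ray('wrist',((p[0]/2.4)+35-.3,p[1]/2.4+150-.3),z,s)
F=lambda p,z:ray('wrist',((p[0]-545)/3.4+370-.35,p[1]/3.4+148-.35),z,s)
h=np.array([F(p,.016) for p in[(613,53),(745,54),(713,355),(595,355)]]);print('frame',h.mean(0),h[:,:2].round(4).tolist())
print([np.linalg.norm(h[i]-h[i-1]).round(4) for i in range(4)])
d=h[2]+h[3]-h[0]-h[1];af=np.degrees(np.arctan2(d[1],d[0]));print('ang',af)
p1=J((369,226),.056);p2=J((441,402),.056);b1=J((401,188),.012);b2=J((462,348),.012);k=J((41,145),.063)
print(p1,p2,np.linalg.norm(p1-p2),b1,b2,np.linalg.norm(b1-b2))
for a,b in((p1,p2),(b1,b2)):
    d=b-a;t=np.arctan2(d[1],d[0]);Rm=np.array([[np.cos(t),-np.sin(t)],[np.sin(t),np.cos(t)]])
    o=((a+b)/2)[:2]-Rm@[0,.032];print('jig ang',np.degrees(t),'origin',o,'knob in jig',Rm.T@(k[:2]-o), 'base corners',[(Rm.T@(J(q,.022)[:2]-o)).round(4).tolist() for q in((257,190),(375,160))])
print('knob',k)
```

```text
frame [0.54220602 0.27303293 0.016     ] [[0.4874, 0.2579], [0.4921, 0.2995], [0.5968, 0.2876], [0.5925, 0.2472]]
[np.float64(0.1057), np.float64(0.0418), np.float64(0.1053), np.float64(0.0407)]
ang -6.145778784537794
[0.54089814 0.04007119 0.056     ] [0.63233246 0.0532923  0.056     ] 0.09238523812022086 [0.54142531 0.03911283 0.012     ] [0.63232198 0.05156217 0.012     ] 0.09174525538331249
jig ang 8.22775635763602 origin [0.59119477 0.01501112] knob in jig [-0.11571667 -0.08081986] base corners [[-0.0647, -0.0303], [-0.0651, 0.0289]]
jig ang 7.798789514562496 origin [0.59121587 0.01363348] knob in jig [-0.11494231 -0.08031618] base corners [[-0.0643, -0.0294], [-0.0651, 0.0297]]
knob [ 0.48823517 -0.08153689  0.063     ]
```

Call:
{"fn": "servo_tool", "kwargs": {"moves": [[-1.63, 3.22, 0, 0, 0], [-1.63, 3.22, 1, 0, 0], [-1.62, 3.23, 2, 0, 0], [0, 0, 4, 0, 0], [0, 0, 4, 0, 0]]}}

```text
t: 1.98
position: [0.5421, 0.2783, 0.1214]
eef_rot: [0.05, 0.999, 0.001, 0.002]
force: [0.0, -0.1, -1.4]
opening: 0.0851
grip_force: 0.0
```

Call:
{"fn": "servo_tool", "kwargs": {"moves": [[0, 0, 4, 0, 0], [0, 0, 3.5, 0, 0], [0, 0, 2, 0, 0], [0, 0, 0, 0, 0], [0, 0, 0, 0, 0]]}}

```text
t: 2.4
position: [0.5393, 0.2752, 0.0251]
eef_rot: [0.051, 0.999, -0.001, -0.002]
force: [-0.1, 0.1, 0.7]
opening: 0.0853
grip_force: 0.0
```

Run:
```python
from h import *
s=monitor.observe();print(s['position'])
im=save('wrist','w2.png')
```

```text
[0.53931586 0.27520276 0.0251112 ]
```

View pics/w2.png

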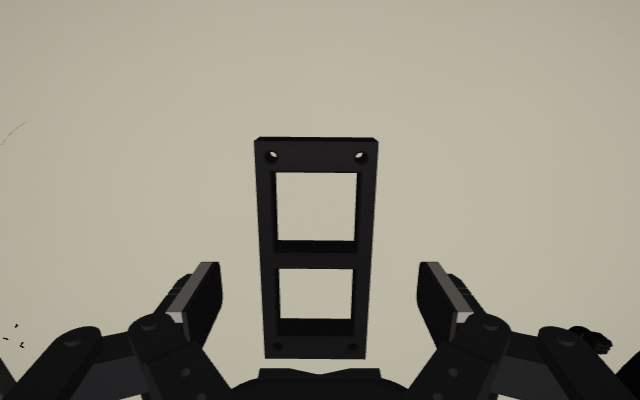

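The frame sits centred between the fingers, with its web at (313,258). I'll descend and grip.

Call:
{"fn": "servo_tool", "kwargs": {"moves": [[-0.2, -0.1, 1.1, 0, 0], [-0.1, 0, 1.1, 0, 0], [0, 0, 0, 0, 0], [0, 0, 0, 0, 150], [0, 0, 0, 0, 150]], "grip_force": 30}}

```text
t: 2.87
position: [0.5444, 0.2733, 0.0046]
eef_rot: [0.052, 0.999, 0.0, 0.0]
force: [-0.3, 0.2, -0.1]
opening: 0.064
grip_force: 0.0
```

Call:
{"fn": "servo_tool", "kwargs": {"moves": [[0, 0, 0, 0, 150], [0, 0, 0, 0, 150], [0, 0, 0, 0, 150], [0, 0, 0, 0, 150]]}}

```text
t: 3.2
position: [0.5448, 0.2735, 0.005]
eef_rot: [0.052, 0.999, 0.0, 0.001]
force: [-0.5, 0.5, 3.8]
opening: 0.0552
grip_force: 32.5
```

Call:
{"fn": "servo_tool", "kwargs": {"moves": [[0, 0, -2, 0, 150], [0, 0, -4, 0, 150], [0, 0, -4, 0, 150], [-0.9, -3.2, 0, 0, 150], [-0.9, -3.2, 0, 0, 150]]}}

```text
t: 3.62
position: [0.558, 0.2093, 0.1086]
eef_rot: [0.05, 0.999, 0.001, 0.004]
force: [0.3, -0.5, -2.1]
opening: 0.0549
grip_force: 32.2
```

Call:
{"fn": "servo_tool", "kwargs": {"moves": [[-0.9, -3.2, 0, 0, 150], [-0.9, -3.2, 0, 0, 150], [-0.9, -3.2, 0, 0, 150], [-0.9, -3.2, 0, 0, 150], [-0.9, -3.2, 0, 0, 150]]}}

```text
t: 4.03
position: [0.5836, 0.0425, 0.1041]
eef_rot: [0.052, 0.999, -0.0, -0.0]
force: [0.3, -0.2, -1.6]
opening: 0.0551
grip_force: 32.2
```

Call:
{"fn": "servo_tool", "kwargs": {"moves": [[-0.9, -3.2, 0, -7, 150], [0, 0, 0, -7, 150], [0, 0, 0, 0, 150], [0, 0, 0, 0, 150]]}}

```text
t: 4.37
position: [0.5892, 0.0112, 0.104]
eef_rot: [-0.068, 0.998, 0.0, -0.0]
force: [-0.2, 1.8, -0.2]
opening: 0.0547
grip_force: 32.2
```

```bash
cat > go.py <<'E'
import sys
from h import *
def go(x,y,a,z):  # shift in current tool axes (cm) and twist for tool x at world angle a+180
    s=monitor.observe();Q=R.from_quat(s['eef_rot']).as_matrix()
    print('t',s['t'],s['position'].round(4),'ang',round(np.degrees(np.arctan2(-Q[1,0],-Q[0,0])),2),'tilt',Q[:2,2].round(4),'open',s['opening'],s['grip_force'])
    ang=np.degrees(np.arctan2(-Q[1,0],-Q[0,0]))
    print('shift',(Q.T@(np.array([x,y,z])-s['position'])*100).round(2),'twist',round(ang-a,2))
if __name__=='__main__':go(*map(float,sys.argv[1:]))
E
python3 go.py .5903 .0107 8 .026; python3 -c "
from h import *
save('wrist','w3.png')"
```

```text
t 4.3667 [0.5892 0.0112 0.104 ] ang 7.81 tilt [-0.0006  0.0004] open 0.05471729437497332 32.211193442344666
shift [-0.11 -0.07  7.8 ] twist -0.19
```

View pics/w3.png

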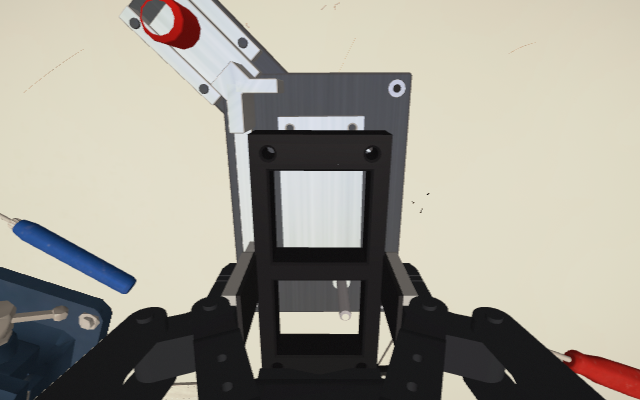

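The frame is held squarely, with its holes at (268,153) and (371,153). The base's near edge runs from (278,117) to (364,116). I'll compare these in jig coordinates.

Run:
```python
from h import *
s=monitor.observe();print(s['position'])
t=np.radians(8);Rm=np.array([[np.cos(t),-np.sin(t)],[np.sin(t),np.cos(t)]]);o=np.array([.5912,.0143])
f=lambda p,z:(Rm.T@(ray('wrist',p,z,s)[:2]-o)*1000).round(1)
z=s['position'][2]-.005+.016
print('frame holes',f((268,153),z),f((371,153),z),'-> expect x centre+(-52.7)')
print('base',f((278,117),.022),f((364,116),.022),'knob',f((161,20),.063))
print('plate hole',f((397,88),.012))
```

```text
[0.58913385 0.01190481 0.10401759]
frame holes [-56.9 -22. ] [-56.8  18.7] -> expect x centre+(-52.7)
base [-64.2 -28.6] [-64.7  27.4] knob [-113.6  -79.2]
plate hole [-82.   49.8]
```

Call:
{"fn": "servo_tool", "kwargs": {"moves": [[0, -0.2, 0, -0.2, 150], [0, 0, 2.5, 0, 150], [0, 0, 2.5, 0, 150], [0, 0, 1.5, 0, 150], [0, 0, 0.8, 0, 150]]}}

```text
t: 4.83
position: [0.5877, 0.0105, 0.0284]
eef_rot: [-0.072, 0.997, 0.0, -0.002]
force: [-0.6, 0.6, -0.9]
opening: 0.0546
grip_force: 32.2
```

Call:
{"fn": "servo_tool", "kwargs": {"moves": [[0, 0, 0, 0, 150], [0, 0, 0, 0, 150], [0, 0, 0.1, 0, 150], [0, 0, 0.1, 0, 150], [0, 0, 0, 0, 150]]}}

```text
t: 5.25
position: [0.5907, 0.0093, 0.0305]
eef_rot: [-0.072, 0.997, -0.0, 0.001]
force: [-0.5, -0.1, -0.8]
opening: 0.0551
grip_force: 32.2
```

Call:
{"fn": "servo_tool", "kwargs": {"moves": [[0, 0, 0.1, 0, 150], [0, 0, 0.1, 0, 150], [0, 0, 0, 0, 150]]}}

```text
t: 5.5
position: [0.5897, 0.0092, 0.0273]
eef_rot: [-0.072, 0.997, -0.0, 0.0]
force: [0.0, -0.2, -1.1]
opening: 0.0548
grip_force: 32.2
```

Call:
{"fn": "servo_tool", "kwargs": {"moves": [[0, 0, 0.1, 0, 150], [0, 0, 0.1, 0, 150], [0, 0, 0, 0, 150]]}}

```text
t: 5.75
position: [0.59, 0.0092, 0.0269]
eef_rot: [-0.072, 0.997, -0.0, 0.0]
force: [-6.7, 0.4, 13.6]
opening: 0.0549
grip_force: 33.6
```

Call:
{"fn": "servo_tool", "kwargs": {"moves": [[0, 0, -0.1, 0, 40], [0, 0, 0, 0, 40], [0, 0, 0, 0, 40], [0, 0, 0, 0, 40]]}}

```text
t: 6.08
position: [0.5897, 0.0093, 0.0261]
eef_rot: [-0.072, 0.997, 0.0, -0.0]
force: [-0.5, 0.4, 0.5]
opening: 0.0719
grip_force: 0.0
```

Call:
{"fn": "servo_tool", "kwargs": {"moves": [[0, 0, -2, 0, 40], [0, 0, -4, 0, 40], [0, 0, -4, 0, 0], [0, 0, 0, 0, 0], [0, 0, 0, 0, 0]]}}

```text
t: 6.5
position: [0.5925, 0.0091, 0.1301]
eef_rot: [-0.072, 0.997, -0.001, 0.004]
force: [0.1, 0.1, -0.7]
opening: 0.0856
grip_force: 0.0
```

Run:
```python
from h import *
import pickle
from go import go
s=monitor.observe();pickle.dump(s,open('w4.pkl','wb'))
im=save('wrist','w4.png')
go(.40,-.24,16.5,.2)
```

```text
t 6.55 [0.5907 0.0093 0.1275] ang 8.28 tilt [ 0.0027 -0.0002] open 0.08542820974933292 0.0
shift [ 22.44 -21.92  -7.3 ] twist -8.22
```

View pics/w4.png

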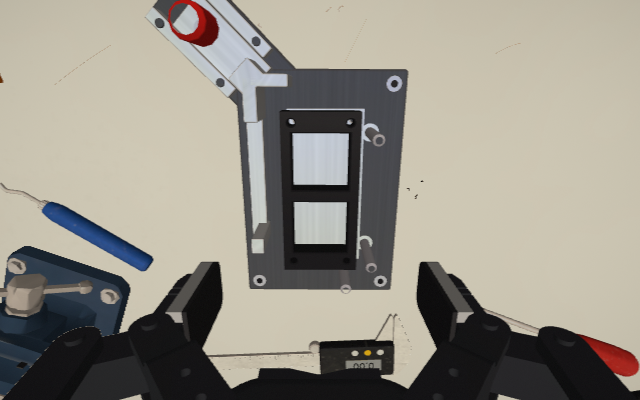

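The frame lies flat on the base, clear of the pins (pin tops at (379,140), (371,268), (346,289)). Its holes are at (291,122), (351,123) and (347,261). Next is the cover.

Run:
```python
from h import *
import pickle
s=pickle.load(open('w4.pkl','rb'))
p=[ray('wrist',q,.056,s)[:2] for q in((379,140),(371,268),(346,289))]
d=p[1]-p[0];print(np.linalg.norm(d))
t=np.arctan2(d[1],d[0]);Rm=np.array([[np.cos(t),-np.sin(t)],[np.sin(t),np.cos(t)]]);o=(p[0]+p[1])/2-Rm@[0,.032]
print(np.degrees(t),o,'endpin',Rm.T@(p[2]-o))
f=lambda q,z:(Rm.T@(ray('wrist',q,z,s)[:2]-o)*1000).round(1)
print('frame holes',f((291,122),.038),f((351,123),.038),f((347,261),.038),f((294,261),.038))
print('base',f((280,109),.022),f((364,108),.022),'knob',f((187,21),.063))
```

```text
0.0923125104635525
7.859190171170617 [0.59006912 0.01470837] endpin [0.0638627  0.01445141]
frame holes [-55.3 -25.6] [-55.   15.3] [50.4 16.1] [ 50.7 -25.2]
base [-62.9 -34.6] [-64.1  25.7] knob [-112.4  -80.6]
```

Call:
{"fn": "servo_tool", "kwargs": {"moves": [[2.6, -3.1, -0.5, -1.6, 0], [2.6, -3.1, -0.5, -1.6, 0], [2.6, -3.1, -0.5, -1.6, 0], [2.6, -3.1, -0.5, -1.7, 0], [2.6, -3.1, -0.5, -1.7, 0]]}}

```text
t: 6.97
position: [0.4909, -0.1689, 0.1492]
eef_rot: [-0.144, 0.99, 0.001, -0.002]
force: [0.3, -0.1, 0.5]
opening: 0.0854
grip_force: 0.0
```

Call:
{"fn": "servo_tool", "kwargs": {"moves": [[2.6, -3.1, 0, 0, 0], [2.6, -3.1, 0, 0, 0], [0, 0, 0, 0, 0], [0, 0, 0, 0, 0], [0, 0, 0, 0, 0]]}}

```text
t: 7.38
position: [0.4602, -0.2419, 0.1496]
eef_rot: [-0.143, 0.99, 0.001, -0.001]
force: [0.4, 0.6, 0.3]
opening: 0.0851
grip_force: 0.0
```

Run:
```python
from h import *
s=monitor.observe()
im=save('wrist','w5.png').astype(int);r,g,b=im[...,0],im[...,1],im[...,2]
m=((r>120)&(g<.72*r)&(g>.3*r)&(b<.4*r)).astype(np.uint8)
c=max(cv2.findContours(m,cv2.RETR_EXTERNAL,cv2.CHAIN_APPROX_NONE)[0],key=cv2.contourArea)
bx=cv2.boxPoints(cv2.minAreaRect(c));print(bx.round(0).tolist())
ap=cv2.approxPolyDP(c,5,True)[:,0];print(ap.tolist())
P=np.array([ray('wrist',p,.01,s) for p in bx]);print(P.mean(0),P.round(4).tolist(),[np.linalg.norm(P[i]-P[i-1]).round(4) for i in range(4)])
from go import go
go(.496,-.2868,17,.15)
```

```text
[[222.0, 141.0], [289.0, 138.0], [294.0, 269.0], [227.0, 271.0]]
[[222, 142], [235, 269], [293, 268], [289, 141]]
[ 0.49615541 -0.28733488  0.01      ] [[0.4463, -0.3302, 0.01], [0.4283, -0.2768, 0.01], [0.5447, -0.241, 0.01], [0.5653, -0.3014, 0.01]] [np.float64(0.1224), np.float64(0.0564), np.float64(0.1217), np.float64(0.0638)]
t 7.4333 [ 0.4607 -0.2414  0.1499] ang 16.49 tilt [-0.0019  0.0018] open 0.08528970404224816 0.0
shift [-2.1  -5.36 -0.03] twist -0.51
```

View pics/w5.png

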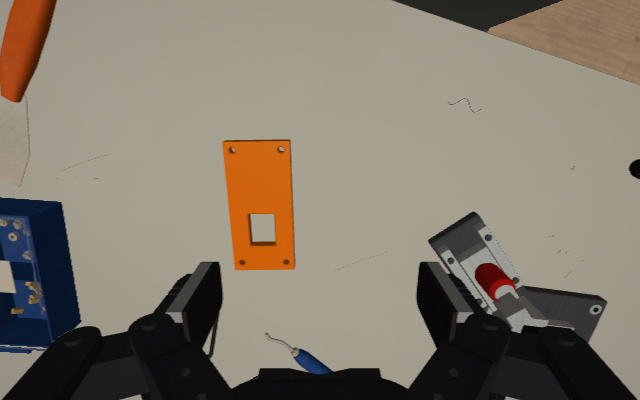

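The orange cover's holes are at (232,150), (281,149), (286,262) and (242,262). The deburrer lies well ahead of it, clear of the grasp.

Run:
```python
from h import *
from go import go
s=monitor.observe()
h=np.array([ray('wrist',p,.010,s) for p in[(232,150),(281,149),(286,262),(242,262)]])
print([np.linalg.norm(h[i]-h[i-1]).round(4) for i in range(4)])
d=h[2]+h[3]-h[0]-h[1];a=np.degrees(np.arctan2(d[1],d[0]));m=h.mean(0);print(m,a)
go(m[0],m[1],a,.03)
```

```text
[np.float64(0.1052), np.float64(0.0413), np.float64(0.106), np.float64(0.0412)]
[ 0.49612631 -0.28501776  0.01      ] 17.083902687819336
t 7.4333 [ 0.4607 -0.2414  0.1499] ang 16.49 tilt [-0.0019  0.0018] open 0.08528970404224816 0.0
shift [-2.18 -5.22 11.97] twist -0.59
```

Call:
{"fn": "servo_tool", "kwargs": {"moves": [[-1.1, -2.6, 0, -0.6, 0], [-1.1, -2.6, 2, 0, 0], [0, 0, 4, 0, 0], [0, 0, 4, 0, 0], [0, 0, 1.9, 0, 0]]}}

```text
t: 7.85
position: [0.4952, -0.2824, 0.0263]
eef_rot: [-0.15, 0.989, 0.003, -0.003]
force: [-0.7, 0.7, -0.4]
opening: 0.0855
grip_force: 0.0
```

Call:
{"fn": "servo_tool", "kwargs": {"moves": [[0, 0, 0, 0, 0], [0, 0, 0, 0, 0], [0, 0, 0, 0, 0]]}}

```text
t: 8.1
position: [0.4987, -0.2857, 0.034]
eef_rot: [-0.149, 0.989, -0.001, 0.001]
force: [-0.3, 0.3, 1.0]
opening: 0.0853
grip_force: 0.0
```

```bash
python3 go.py .4961 -.2850 17.08 .001
```

```text
t 8.1 [ 0.4987 -0.2857  0.034 ] ang 17.18 tilt [ 0.0018 -0.0011] open 0.08534838256099583 0.0
shift [0.23 0.15 3.3 ] twist 0.1
```

Call:
{"fn": "servo_tool", "kwargs": {"moves": [[0.1, 0, 1.5, 0, 0], [0, 0, 1.2, 0, 0], [0, 0, 0, 0, 0], [0, 0, 0, 0, 0], [0, 0, 0, 0, 0]]}}

```text
t: 8.52
position: [0.4968, -0.2866, 0.0064]
eef_rot: [-0.149, 0.989, -0.0, 0.0]
force: [1.0, 1.0, 0.4]
opening: 0.0853
grip_force: 0.0
```

```bash
python3 go.py .4961 -.2850 17.08 .001
```

```text
t 8.5167 [ 0.4968 -0.2866  0.0064] ang 17.09 tilt [ 0.001  -0.0007] open 0.08533560174116724 0.0
shift [0.02 0.17 0.54] twist 0.01
```

Call:
{"fn": "servo_tool", "kwargs": {"moves": [[0, 0.1, 0.5, 0, 0], [0, 0, 0, 0, 0], [0, 0, 0, 0, 150], [0, 0, 0, 0, 150], [0, 0, 0, 0, 150]]}}

```text
t: 8.93
position: [0.4961, -0.2855, 0.0007]
eef_rot: [-0.148, 0.989, -0.0, 0.0]
force: [0.4, -0.1, 0.4]
opening: 0.0548
grip_force: 31.6
```

Call:
{"fn": "servo_tool", "kwargs": {"moves": [[0, 0, 0, 0, 150], [0, 0, 0, 0, 150], [0, 0, 0, 0, 150], [0, 0, 0, 0, 150]]}}

```text
t: 9.27
position: [0.4962, -0.2856, 0.0007]
eef_rot: [-0.148, 0.989, -0.0, 0.0]
force: [-0.5, 1.1, 3.6]
opening: 0.0551
grip_force: 32.3
```

```bash
python3 go.py .4961 -.2850 17.08 .1
```

```text
t 9.2667 [ 0.4962 -0.2856  0.0007] ang 17.08 tilt [ 0.0005 -0.0004] open 0.05505316646046351 32.29802906513214
shift [-0.01  0.05 -9.93] twist -0.0
```

Call:
{"fn": "servo_tool", "kwargs": {"moves": [[0, 0, -1.5, 0, 150], [0, 0, -3, 0, 150], [0, 0, -3.5, 0, 150], [0, 0, -3, 0, 150], [-1.94, 2.84, 0, 0, 150]]}}

```text
t: 9.68
position: [0.5087, -0.2589, 0.118]
eef_rot: [-0.147, 0.989, -0.005, 0.004]
force: [2.3, 1.0, -0.1]
opening: 0.055
grip_force: 32.2
```

Call:
{"fn": "servo_tool", "kwargs": {"moves": [[-1.94, 2.84, 0, 0, 150], [-1.94, 2.84, 0, 0, 150], [-1.94, 2.84, 0, 0, 150], [-1.94, 2.84, 0, 0, 150], [-1.94, 2.84, 0, 0, 150]]}}

```text
t: 10.1
position: [0.5569, -0.0866, 0.1098]
eef_rot: [-0.148, 0.989, 0.0, -0.0]
force: [0.2, 0.1, -0.7]
opening: 0.0549
grip_force: 32.2
```

Call:
{"fn": "servo_tool", "kwargs": {"moves": [[-1.94, 2.84, 0, 0, 150], [-1.94, 2.84, 0, 0, 150], [-1.94, 2.84, 0, 4.6, 150], [0, 0, 0, 4.6, 150], [0, 0, 0, 0, 150]]}}

```text
t: 10.52
position: [0.5876, 0.0123, 0.1096]
eef_rot: [-0.069, 0.998, 0.0, -0.0]
force: [1.0, -1.0, -0.8]
opening: 0.0547
grip_force: 32.3
```

Call:
{"fn": "servo_tool", "kwargs": {"moves": [[0, 0, 0, 0, 150], [0, 0, 0, 0, 150], [0, 0, 0, 0, 150], [0, 0, 0, 0, 150], [0, 0, 0, 0, 150]]}}

```text
t: 10.93
position: [0.5876, 0.0094, 0.1103]
eef_rot: [-0.068, 0.998, -0.0, -0.0]
force: [1.0, 0.4, -0.7]
opening: 0.0549
grip_force: 32.3
```

```bash
python3 go.py .588 .0098 7.9 .0397; python3 -c "
from h import *
save('wrist','w6.png')"
```

```text
t 10.9333 [0.5876 0.0094 0.1103] ang 7.85 tilt [-0.     -0.0001] open 0.05488808752253536 32.25176990032196
shift [-0.04  0.03  7.06] twist -0.05
```

View pics/w6.png

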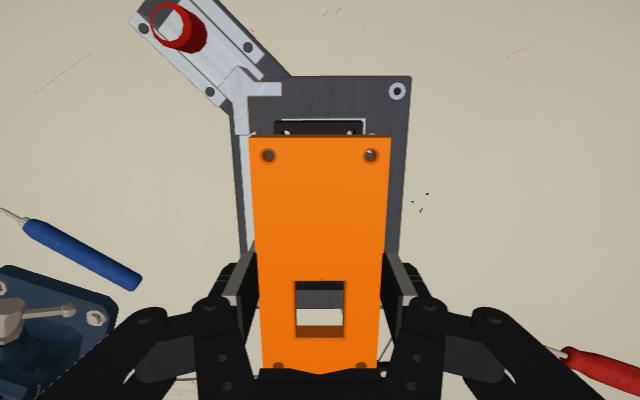

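The cover is held level and square over the frame. I'll lower it.

Call:
{"fn": "servo_tool", "kwargs": {"moves": [[0, 0, 2, 0, 150], [0, 0, 2, 0, 150], [0, 0, 1.5, 0, 150], [0, 0, 0.9, 0, 150], [0, 0, 0.2, 0, 150]]}}

```text
t: 11.4
position: [0.5861, 0.0101, 0.0421]
eef_rot: [-0.069, 0.998, 0.0, -0.002]
force: [0.0, -0.9, -1.5]
opening: 0.0546
grip_force: 32.2
```

Call:
{"fn": "servo_tool", "kwargs": {"moves": [[0, 0, 0, 0, 150], [0, 0, 0, 0, 150], [0, 0, 0, 0, 150], [0, 0, 0.1, 0, 150], [0, 0, 0, 0, 150]]}}

```text
t: 11.82
position: [0.5883, 0.0103, 0.0441]
eef_rot: [-0.069, 0.998, -0.0, 0.001]
force: [0.0, 0.2, -1.1]
opening: 0.0549
grip_force: 32.2
```

Call:
{"fn": "servo_tool", "kwargs": {"moves": [[0, 0, 0.1, 0, 150], [0, 0, 0.1, 0, 150], [0, 0, 0.1, 0, 150], [0, 0, 0, 0, 150], [0, 0, 0, 0, 150]]}}

```text
t: 12.23
position: [0.5876, 0.0103, 0.0401]
eef_rot: [-0.069, 0.998, 0.0, -0.0]
force: [0.4, 0.4, -1.1]
opening: 0.0551
grip_force: 32.2
```

Call:
{"fn": "servo_tool", "kwargs": {"moves": [[0, 0, 0.1, 0, 150], [0, 0, 0.1, 0, 150], [0, 0, 0, 0, 150]]}}

```text
t: 12.48
position: [0.5879, 0.0103, 0.0387]
eef_rot: [-0.069, 0.998, -0.0, 0.0]
force: [-1.6, 0.1, 3.7]
opening: 0.0546
grip_force: 32.7
```

Contact. I'll release, rise, and look.

Call:
{"fn": "servo_tool", "kwargs": {"moves": [[0, 0, 0, 0, 40], [0, 0, 0, 0, 40], [0, 0, 0, 0, 40], [0, 0, 0, 0, 40]]}}

```text
t: 12.82
position: [0.5877, 0.0103, 0.0382]
eef_rot: [-0.069, 0.998, 0.0, -0.0]
force: [-0.1, 0.6, 0.5]
opening: 0.0716
grip_force: 0.0
```

Call:
{"fn": "servo_tool", "kwargs": {"moves": [[0, 0, -2, 0, 40], [0, 0, -4, 0, 40], [0, 0, -3, 0, 40], [0, 0, 0, 0, 40], [0, 0, 0, 0, 40]]}}

```text
t: 13.23
position: [0.5899, 0.0101, 0.1314]
eef_rot: [-0.069, 0.998, -0.0, 0.003]
force: [0.5, -0.0, -0.7]
opening: 0.0719
grip_force: 0.0
```

Run:
```python
from h import *
import pickle
s=monitor.observe();pickle.dump(s,open('w7.pkl','wb'))
save('wrist','w7.png')
from go import go
t=np.radians(7.9);Rm=np.array([[np.cos(t),-np.sin(t)],[np.sin(t),np.cos(t)]])
k=np.array([.5906,.0145])+Rm@[-.1135,-.080];print(k)
go(k[0],k[1],7.9+45,.12);go(k[0],k[1],7.9-45,.12)
print(s['q'])
```

```text
[ 0.48917274 -0.08034071]
t 13.2833 [0.5884 0.0102 0.1291] ang 7.88 tilt [ 0.002  -0.0001] open 0.0719180010603229 0.0
shift [11.07 -7.61  0.9 ] twist -45.02
t 13.2833 [0.5884 0.0102 0.1291] ang 7.88 tilt [ 0.002  -0.0001] open 0.0719180010603229 0.0
shift [11.07 -7.61  0.9 ] twist 44.98
[-6.97544290e-02  1.65398174e-01  1.63499950e+00 -2.43300899e-05
  1.33533915e+00 -1.77807869e+00]
```

View pics/w7.png

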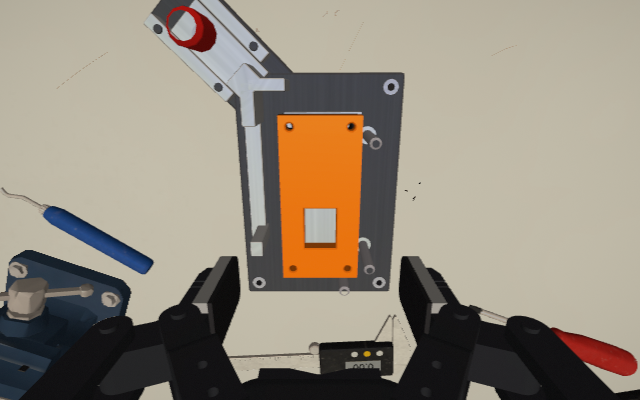

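The cover lies on the frame between the pins. For the knob I'll turn the tool by +135° so the fingers close across the slide's diagonal.

Call:
{"fn": "servo_tool", "kwargs": {"moves": [[2.77, -1.9, 0, 0, 80], [2.77, -1.9, 0, 0, 80], [2.77, -1.9, 0, 0, 80], [2.77, -1.9, 0, 0, 80], [0, 0, 0, 7, 80]]}}

```text
t: 13.7
position: [0.4832, -0.0826, 0.1253]
eef_rot: [-0.009, 1.0, -0.0, -0.003]
force: [-1.4, -0.0, -0.4]
opening: 0.0589
grip_force: 0.0
```

Call:
{"fn": "servo_tool", "kwargs": {"moves": [[0, 0, 0, 7, 80], [0, 0, 0, 7, 80], [0, 0, 0, 7, 80], [0, 0, 0, 7, 80], [0, 0, 0, 7, 80]]}}

```text
t: 14.12
position: [0.487, -0.0799, 0.1262]
eef_rot: [0.296, 0.955, -0.0, -0.002]
force: [0.1, 0.0, -0.0]
opening: 0.0587
grip_force: 0.0
```

Call:
{"fn": "servo_tool", "kwargs": {"moves": [[0, 0, 0, 7, 80], [0, 0, 0, 7, 80], [0, 0, 0, 7, 80], [0, 0, 0, 7, 80], [0, 0, 0, 7, 80]]}}

```text
t: 14.53
position: [0.4871, -0.0798, 0.1262]
eef_rot: [0.57, 0.822, -0.001, -0.002]
force: [0.6, 0.1, 0.4]
opening: 0.0582
grip_force: 0.0
```

Call:
{"fn": "servo_tool", "kwargs": {"moves": [[0, 0, 0, 7, 80], [0, 0, 0, 7, 80], [0, 0, 0, 7, 80], [0, 0, 0, 7, 80], [0, 0, 0, 7, 80]]}}

```text
t: 14.95
position: [0.487, -0.0798, 0.1262]
eef_rot: [0.791, 0.612, -0.001, -0.001]
force: [0.6, -0.4, -0.2]
opening: 0.0585
grip_force: 0.0
```

Call:
{"fn": "servo_tool", "kwargs": {"moves": [[0, 0, 0, 7, 80], [0, 0, 0, 7, 80], [0, 0, 0, 0, 80], [0, 0, 0, 0, 80], [0, 0, 0, 0, 80]]}}

```text
t: 15.37
position: [0.4877, -0.08, 0.1273]
eef_rot: [0.857, 0.516, -0.001, -0.001]
force: [-0.3, -0.4, 0.0]
opening: 0.0585
grip_force: 0.0
```

```bash
python3 go.py .4889 -.0812 -127.1 .037; python3 -c "
from h import *
save('wrist','w8.png')"
```

```text
t 15.3667 [ 0.4877 -0.08    0.1273] ang -117.88 tilt [-0.0017  0.0004] open 0.0585394416575835 0.0
shift [-0.04  0.17  9.03] twist 9.22
```

View pics/w8.png

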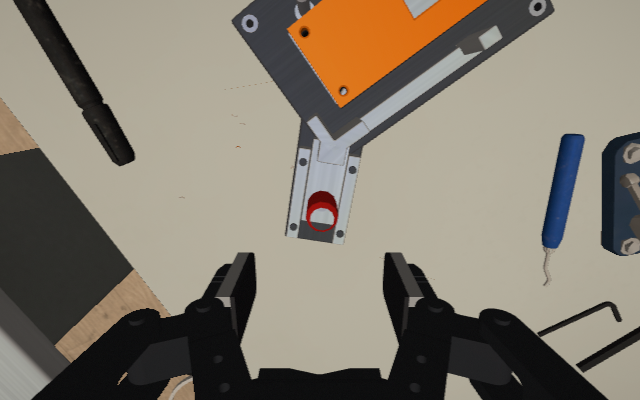

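That last view was my 11th, one over the 10-picture limit, so I'll view no more and use numbers only. It shows the knob top centred at (322,217), clear between the fingers.

Run:
```python
from h import *
from go import go
k=ray('wrist',(322,217),.063);print(k)
go(k[0],k[1],-127.1,.037)
```

```text
[ 0.48969675 -0.08139537  0.063     ]
t 15.4167 [ 0.4879 -0.0801  0.1276] ang -117.92 tilt [-0.0012  0.0003] open 0.05861009761856218 0.0
shift [-0.03  0.23  9.06] twist 9.18
```

Call:
{"fn": "servo_tool", "kwargs": {"moves": [[0, 0.2, 0, 4.6, 80], [0, 0, 1, 4.6, 80], [0, 0, 3, 0, 80], [0, 0, 3, 0, 80], [0, 0, 1.5, 0, 80]]}}

```text
t: 15.83
position: [0.4882, -0.0806, 0.0399]
eef_rot: [0.896, 0.445, -0.001, -0.001]
force: [-0.6, -0.6, -0.7]
opening: 0.0587
grip_force: 0.0
```

Call:
{"fn": "servo_tool", "kwargs": {"moves": [[0, 0, 0, 0, 80], [0, 0, 0, 0, 80], [0, 0, 0, 0, 80], [0, 0, 0, 0, 80]]}}

```text
t: 16.17
position: [0.4917, -0.0816, 0.0452]
eef_rot: [0.896, 0.444, 0.001, 0.001]
force: [1.0, 0.2, 0.2]
opening: 0.0589
grip_force: 0.0
```

```bash
python3 go.py .4897 -.0814 -127.1 .037
```

```text
t 16.1667 [ 0.4917 -0.0816  0.0452] ang -127.28 tilt [ 0.0031 -0.0008] open 0.058908079207368846 0.0
shift [-0.11 -0.17  0.82] twist -0.18
```

Call:
{"fn": "servo_tool", "kwargs": {"moves": [[0, -0.1, 0.6, 0, 80], [0, 0, 0, 0, 80], [0, 0, 0, 0, 230], [0, 0, 0, 0, 230], [0, 0, 0, 0, 230]], "grip_force": 40}}

```text
t: 16.58
position: [0.4895, -0.0806, 0.0375]
eef_rot: [0.896, 0.444, 0.0, 0.0]
force: [0.3, 0.0, -0.8]
opening: 0.0226
grip_force: 0.0
```

Call:
{"fn": "servo_tool", "kwargs": {"moves": [[0, 0, 0, 0, 230], [0, 0, 0, 0, 230], [0, 0, 0, 0, 230], [0, 0, 0, 0, 230]]}}

```text
t: 16.92
position: [0.4896, -0.0806, 0.0377]
eef_rot: [0.896, 0.444, 0.0, 0.0]
force: [-1.7, -0.3, 5.0]
opening: 0.0201
grip_force: 39.3
```

```bash
python3 go.py .5049 -.0614 -127.1 .037
python3 - <<'E'
from h import *
for o,a in(((.5912,.0143),8.),((.5901,.0147),7.86)):
    t=np.radians(a);print(np.array(o)+[np.cos(t)*-.0954+np.sin(t)*.0634,np.sin(t)*-.0954-np.cos(t)*.0634])
E
```

```text
t 16.9167 [ 0.4896 -0.0806  0.0377] ang -127.32 tilt [ 0.0004 -0.0001] open 0.020101178109501117 39.30212798528373
shift [2.46 0.06 0.07] twist -0.22
[ 0.505552   -0.06176011]
[ 0.50426641 -0.0611506 ]
```

Call:
{"fn": "servo_tool", "kwargs": {"moves": [[0.3, 0, 0, 0, 230], [0.4, 0, 0, 0, 230], [0.4, 0, 0, 0, 230], [0.4, 0, 0, 0, 230], [0.3, 0, 0, 0, 230]]}}

```text
t: 17.33
position: [0.5004, -0.0663, 0.0376]
eef_rot: [0.896, 0.444, -0.0, 0.0]
force: [-2.9, -0.7, 6.9]
opening: 0.0202
grip_force: 39.5
```

Call:
{"fn": "servo_tool", "kwargs": {"moves": [[0.2, 0, 0, 0, 230], [0.2, 0, 0, 0, 230], [0.1, 0, 0, 0, 230], [0, 0, 0, 0, 230], [0, 0, 0, 0, 230]]}}

```text
t: 17.75
position: [0.5033, -0.0624, 0.0376]
eef_rot: [0.896, 0.444, -0.0, 0.0]
force: [-3.7, -0.9, 7.1]
opening: 0.0202
grip_force: 39.5
```

Now small steps until the force rises.

Call:
{"fn": "servo_tool", "kwargs": {"moves": [[0.1, 0, 0, 0, 230], [0.1, 0, 0, 0, 230], [0, 0, 0, 0, 230], [0, 0, 0, 0, 230]]}}

```text
t: 18.08
position: [0.5041, -0.0613, 0.0376]
eef_rot: [0.896, 0.444, -0.001, 0.0]
force: [-5.6, -3.4, 7.5]
opening: 0.0205
grip_force: 39.6
```

Call:
{"fn": "servo_tool", "kwargs": {"moves": [[0.1, 0, 0, 0, 230], [0.1, 0, 0, 0, 230], [0, 0, 0, 0, 230], [0, 0, 0, 0, 230]]}}

```text
t: 18.42
position: [0.5049, -0.0603, 0.0376]
eef_rot: [0.896, 0.444, -0.001, 0.0]
force: [-8.1, -6.0, 9.7]
opening: 0.0204
grip_force: 39.8
```

Call:
{"fn": "servo_tool", "kwargs": {"moves": [[0.15, 0, 0, 0, 230], [0.15, 0, 0, 0, 230], [0, 0, 0, 0, 230], [0, 0, 0, 0, 230]]}}

```text
t: 18.75
position: [0.5052, -0.0599, 0.0375]
eef_rot: [0.896, 0.444, -0.003, 0.001]
force: [-17.5, -16.1, 15.8]
opening: 0.0201
grip_force: 40.4
```

Call:
{"fn": "servo_tool", "kwargs": {"moves": [[0.15, 0, 0, 0, 230], [0.15, 0, 0, 0, 230], [0, 0, 0, 0, 230], [0, 0, 0, 0, 230]]}}

```text
t: 19.08
position: [0.5053, -0.0597, 0.0375]
eef_rot: [0.896, 0.444, -0.006, 0.002]
force: [-26.7, -27.1, 23.1]
opening: 0.0201
grip_force: 41.1
```

The stop is reached. I'll ease off, open, rise, and measure.

Call:
{"fn": "servo_tool", "kwargs": {"moves": [[-0.2, 0, 0, 0, 230], [-0.2, 0, 0, 0, 230], [0, 0, 0, 0, 80], [0, 0, 0, 0, 80], [0, 0, 0, 0, 80]]}}

```text
t: 19.5
position: [0.507, -0.0573, 0.0371]
eef_rot: [0.896, 0.444, 0.0, -0.0]
force: [0.0, -1.1, -0.5]
opening: 0.0558
grip_force: 0.0
```

Call:
{"fn": "servo_tool", "kwargs": {"moves": [[0, 0, 0, 0, 80], [0, 0, -2, 0, 80], [0, 0, -4, 0, 80], [0, 0, -4, 0, 80], [0, 0, -2, 0, 80]]}}

```text
t: 19.92
position: [0.5089, -0.0575, 0.1622]
eef_rot: [0.896, 0.444, 0.002, 0.002]
force: [0.9, -0.5, 0.8]
opening: 0.0586
grip_force: 0.0
```

Call:
{"fn": "servo_tool", "kwargs": {"moves": [[0, 0, 0, 0, 80], [0, 0, 0, 0, 80], [0, 0, 0, 0, 80], [0, 0, 0, 0, 80], [0, 0, 0, 0, 80]]}}

```text
t: 20.33
position: [0.5058, -0.0571, 0.1554]
eef_rot: [0.896, 0.444, -0.001, -0.001]
force: [-0.3, 0.4, -0.3]
opening: 0.0585
grip_force: 0.0
```

Run:
```python
from h import *
s=monitor.observe();print(s['t'],s['position'],s['force'])
im=save('wrist','w9.png').astype(int);r,g,b=im[...,0],im[...,1],im[...,2]
i=camera_info('wrist')
def big(m):
    m=m.astype(np.uint8);return max(cv2.findContours(m,cv2.RETR_EXTERNAL,cv2.CHAIN_APPROX_NONE)[0],key=cv2.contourArea)
c=big((r>120)&(g<.72*r)&(g>.3*r)&(b<.4*r));ap=cv2.approxPolyDP(c,6,True)[:,0]
t=np.radians(7.93);Rm=np.array([[np.cos(t),-np.sin(t)],[np.sin(t),np.cos(t)]]);o=np.array([.5906,.0145])
for p in ap:print('cover',p,(Rm.T@(ray('wrist',p,.048,s)[:2]-o)*1000).round(1))
c=big((r>90)&(g<.25*r)&(b<.3*r));x,y,w,h=cv2.boundingRect(c);print('knob red box',x,y,w,h,cv2.contourArea(c))
```

```text
20.3333 [ 0.50577916 -0.05712062  0.15535634] [-0.26896729  0.38101047 -0.25842823]
cover [444   0] [ 59.8 -22. ]
cover [390   0] [34.9  3.1]
cover [404  18] [ 34.4 -11.4]
cover [371  53] [  4.5 -11.7]
cover [347  28] [ 3.6 11.2]
cover [371   0] [26.1 11.9]
cover [336   0] [10.  28.2]
cover [264  81] [-60.6  28.2]
cover [321 137] [-60.  -27.6]
cover [449   7] [ 59.5 -27.5]
knob red box 308 194 27 27 554.0
```

The cover's corners measure ±60 / ±28 mm about the jig origin. The slide travelled about 26 mm to a hard stop, which matches its home position, so I'm handing in.

```bash
python3 -c "
from plant import bot
print(bot.hand_in())"
```

```text
the job is handed in; nothing more can be done
None
```

The frame and cover are stacked on the base, the slide is pushed to its hard stop, and the job was handed in at about 20 s; the cover measured within about 1 mm of its seat, the frame and base seating is inferred from the slide travel, no verdict came back, and I viewed 11 pictures against the limit of 10.

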